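# Seal the shoemaker's cement pot

## Robot

A 7-joint arm with a two-finger parallel gripper is mounted at the origin on the work surface. World frame = base frame: x ahead of the robot, y to its left, z up, the work surface at z = 0. Lengths are in mm, angles in degrees, forces in N, time in s.
With the tool pointing down it reaches from about 375 to 925 mm from the base axis. Payload 3.1 kg.
Tool frame: the origin (TCP) lies midway between the tips of the shut fingers; the grasp point (between the pads) lies 19 mm behind it; y points along the fingers, z is the direction in which the jaws open and shut, and the axes are right-handed (so a half turn about y gives the same grasp; the last joint's range is limited). The gripper opens to 85 mm and grips with 20 to 120 N. Pads are 22 mm wide; open, the fingers measure 114 mm over their backs; the gripper's body (76 mm by 85 mm) begins 54 mm behind the grasp point. The pads swing forward as they close: fully open they stand 13 mm farther back than shut.
Start: joints at [58.854, 21.939, 2.515, 91.553, -1.026, 66.532, -2.859], TCP at [280.286, -586.466, 204.269] pointing down, gripper open.
Joint ranges: [-149.38, 149.38], [-23.57, 123.04], [-84.95, 90], [0, 143.3], [-89.99, 269.99], [3.08, 112.72], [-163.45, 163.45]. Speed limits (degrees/s): [159.86, 159.86, 180, 180, 180, 180, 180].

## Interface

Orientations are given as a 3x3 rotation matrix whose columns are the frame's x, y, z axes.
In Python, from cell import status, snapshot, camera_model, close_job, spotter gives the robot as it stands.
- The arm moves only by the tool send_rows, never from a script. Its argument "series" is one flat list of numbers, 7 for each row, row after row: the turn, a rotation vector about the tool's x, y, z normalised to -1 to 1, where 1 is 180 degrees, then the shift along the tool's x, y, z normalised to -1 to 1, where 1 is 10 cm, then the gripper's target within -1 to 1 (shut at 1, half-way at 0, fully open at -1). A call has 1 to 10 rows; each row is the pose to reach, as a shift and turn from the pose commanded when the call began, along the tool's axes at that moment, turning the shorter way round; what a row does not reach only later rows make up. A row lasts 1/10 s, in which the tool goes at most 50 mm and 8.59 degrees, less where a joint would pass 70% of its speed; a pose out of reach is approached as far as the arm can. A call with a number of a shift or a turn outside -1 to 1 is refused whole. A call with a gripper value outside its range is refused whole. The fingers move at their own pace and stop on an object; the grip force is fixed at half the most. Time passes only in rows, so rows that repeat a pose let the fingers close. It gives the time, the measured TCP pose, the force and the opening at its end, in the units of the state.
- status.get_obs(): the state, without advancing time (a new reading comes with each control period).
- snapshot(name): name is "scene" or "top"; returns (picture, depth): 480x640x3 uint8, blue, green, red; 480x640 float32, mm along the optical axis (not along the pixel's ray), 0 where there is no reading.
- camera_model(name): a dict with "intrinsics" (3x3 intrinsics, pixels), "xyz" and "rotation" of the camera in the world. Camera axes: x right, y up, looking along -z (the intrinsics and any distortion apply to the point x, -y, -z); pixel columns grow to the right and rows downward; lengths in mm; the calibration is good to about 2 mm. A picture is of the moment at which its call begins. camera_model takes no time and is no camera call.
- close_job(): hands the job in, once; it reports no verdict.
Trained networks look in the newest picture that a camera, given by its name, has taken for a name from the list of things; names that differ only in an ending like _2 or _b are one class to them, and where a whole thing is asked for, a point or a joint stands for the part that bears it (a point fixed in the world has none). Each returns a list of dicts, best first, with "score" (0 to 1); they miss things now and then, are a little off and sometimes report something else, mostly with a low value. They report only what shows in the picture. A call takes as long as a camera call. They do not tell look-alikes from the thing itself.
- spotter.search_frame(camera, label): "xyz" ([x, y, z] in mm, in the coordinates of the camera as it stood for that picture, good to about 4 mm: the middle of the surface that is visible of it).
- spotter.place_of(camera, label): "xyz" ([x, y, z] in mm, in the coordinates of the camera as it stood for that picture, good to about 4 mm: a listed point, or the origin of a listed thing).
The state is a dict: "t": time; "joint_positions": joint angles; "dq": joint speeds; "joint_efforts": joint torques, N m; "ee_pos": TCP position; "tcp_rot": TCP orientation; "force": force on the tool from outside, world axes, zero at the start; "torque": the same for the moment, N m; "width": finger opening in mm.
Only numpy, scipy, OpenCV 4.12 (cv2) and the standard library are available. Lean on these libraries where they do the work, as an engineer would, in place of code of your own. Each camera call takes 0.05 s, during which the arm holds its last target. There are 200 camera calls.

## Task

Close the cement pot: pick up the loose lid by its red crossbar, lower it into the pot's neck so that its two pins drop through the two gaps, then twist it clockwise (seen from above) until the ramps have drawn it down fully tight on the springy seal, and let go. Do it gently, feeling for when it comes tight and never forcing it, and leave the other things on the bench alone.

Things in the scene. Friction and masses are not known exactly. Their poses are not given: they have to be found in the camera images.
- pot: Squat green cement pot, 124 mm wide, 100 mm high, bolted to the bench by a 150 mm square foot plate, 6 mm thick. Origin: centre of its underside; z up. On top is an open steel neck, outer diameter 95 mm, bore 80 mm. Lugs under the rim narrow the bore to 66 mm, except at two gaps 32 degrees wide, centred on the pot's +x and -x and marked by red blocks on the rim.
- pot_rim (a point): Centre of the neck's mouth, level with the rim, 100 mm above the bench. Clockwise (from above) of each gap the lug's underside is a ramp: it starts 5 mm below the rim and falls 10 mm per radian over 74 degrees; a stop block ends it. The other side of each gap is the other lug's stop block.
- pot_gap (a point): Middle of the gap on the pot's +x side, level with the rim, 36.5 mm from the axis. A pin in the gap has about 9 degrees of play either way. The lid comes fully tight 35 to 76 degrees clockwise of the gap, depending on the seal. Twisting takes next to nothing at first, 0.2 to 0.35 N m as the seal is squeezed, and rises steeply once it is solid: stop at about 0.4 to 0.5 N m.
- pot_seal (a point): Axis of the neck, 24 mm below the rim. Near here lies the top of a springy black rubber seal disc, 21.5 to 28 mm below the rim (unknown: thick or thin seals are fitted). It gives 3 mm in all, with about 3 N at first and 12 N when fully squeezed, and is then solid. Tight means that the lid's pins, under the ramps, keep it squeezed all the way.
- lid: Loose aluminium lid: a plug 62 mm in diameter, 28 mm high, about 0.17 to 0.35 kg. Origin: centre of its underside; z up. Two brass pins 8 mm thick stick out along +x and -x to 38 mm from the axis, centred 12 mm above the underside. It stands upright on the bench. Either way round fits the pot. Twisting draws it down by the ramps' fall, so the hand must follow it down.
- lid_bar (a point): Middle of the red crossbar on top of the lid, 56 mm above the lid's underside: a good height to grip. The bar lies along the lid's x (in line with the pins), 58 mm long, 14 mm thick, from 28 to 68 mm above the underside.
- wax_jar: Bystander: amber jar with dark cap, 64 mm in diameter, 62 mm high, upright. Origin: centre of its underside.
- shoe_last: Bystander: wooden shoe last about 260 mm long, 85 mm wide, 115 mm high. Origin: middle of its underside.
- hammer: Bystander: hammer lying on the bench. Origin: underside, along its length x.
Things that resemble listed ones, but are neither listed nor needed, are in the scene too. Leave any purple look-alike of the lid alone.

How it is judged:
By the outcome, as a careful person would: the job done as asked, in the order asked, and still so for the second after the job is handed in, with the robot touching nothing.
It also fails if it takes over 72 s, if anything falls off the work surface, if the arm or the gripper's body presses on something with over 40 N, if the wrist force passes 120 N, or if a joint passes its speed limit or range.

## Working session

There is one attempt and no reset: what is moved stays moved. The work goes in short steps, Python scripts to look and compute and a tool call to move; the robot and the scene stay as the last step left them, time stands still between calls to the robot, and variables do not carry over. Pictures are saved under pics/ and viewed, about 8 in all and at most 12, crops included, and the job is handed in when it is done.

Besides the shell and the picture viewer there is one more tool, called after ">>>" as a command line: name --argument value ..., lists and objects as JSON in quotes. send_rows: Moves the arm, as the interface text tells. Scaled input: -1 to 1 covers 10 cm each way for a shift and 180 degrees each way for a turn. Its arguments: {"type":"object","properties":{"series":{"type":"array","items":{"type":"number"}}},"required":["series"]}

```bash
ls; mkdir -p pics; cat > h.py <<'E'
import numpy as np, cv2
from cell import status, snapshot, camera_model, close_job, spotter
def cw(c,p):
    m=camera_model(c); return np.array(m["rotation"])@np.array(p)+np.array(m["xyz"])
def px2w(c,u,v,d):
    m=camera_model(c); K=np.array(m["intrinsics"]); x=(u-K[0,2])/K[0,0]*d; y=(v-K[1,2])/K[1,1]*d
    return cw(c,[x,-y,-d])
def w2px(c,P):
    m=camera_model(c); K=np.array(m["intrinsics"]); q=np.array(m["rotation"]).T@(np.array(P)-np.array(m["xyz"]))
    return K[0,0]*q[0]/-q[2]+K[0,2], K[1,1]*-q[1]/-q[2]+K[1,2]
E
python3 - <<'E'
from h import *
np.set_printoptions(precision=3,suppress=True)
print(status.get_obs())
for c in("scene","top"):
    print(c,camera_model(c))
    im,d=snapshot(c); cv2.imwrite(f"pics/{c}0.png",im)
    for l in("pot_rim","pot_gap","lid","lid_bar","wax_jar","shoe_last","hammer"):
        for r in spotter.place_of(c,l)[:4]:
            P=cw(c,r["xyz"]); print(l,round(r["score"],2),P.round(1),np.round(w2px(c,P)))
E
```

```text
pics
{'t': 0.0, 'joint_positions': array([58.853, 21.993,  2.512, 91.649, -1.027, 66.531, -2.858]), 'dq': array([ 0.138,  0.012,  0.04 ,  0.025, -0.042, -0.036, -0.018]), 'joint_efforts': array([  0.   , -43.346,   1.025, -24.951,   0.01 ,   0.011,   0.   ]), 'ee_pos': array([ 279.833, -585.555,  202.877]), 'tcp_rot': array([[-0.902, -0.001,  0.431],
       [-0.431,  0.002, -0.902],
       [ 0.   , -1.   , -0.003]]), 'force': array([0.067, 0.308, 0.001]), 'torque': array([-0.01 ,  0.023,  0.032]), 'width': 84.88318051981223}
scene {'intrinsics': array([[548.163,   0.   , 318.255],
       [  0.   , 548.163, 242.14 ],
       [  0.   ,   0.   ,   1.   ]]), 'xyz': array([1615.76 , -212.823,  777.1  ]), 'rotation': array([[ 0.23 , -0.523,  0.821],
       [ 0.973,  0.135, -0.187],
       [-0.013,  0.842,  0.54 ]])}
pot_rim 0.56 [580.2  14.3 100. ] [315. 241.]
pot_gap 0.57 [614.6  12.4 103.3] [317. 248.]
lid 0.8 [ 536.3 -250.5   -2.7] [202. 283.]
lid 0.31 [581.7  14.1 100.4] [315. 242.]
lid_bar 0.69 [ 554.5 -140.9   56.5] [247. 260.]
lid_bar 0.62 [ 535.6 -253.    56.3] [198. 263.]
wax_jar 0.83 [515.5 218.5   2.2] [387. 250.]
shoe_last 0.91 [568.3 488.6  -1.7] [494. 247.]
hammer 0.75 [ 570.9 -477.1   -0.9] [101. 307.]
hammer 0.24 [575.9  12.4  77.9] [314. 249.]
top {'intrinsics': array([[569.335,   0.   , 321.501],
       [  0.   , 569.335, 234.969],
       [  0.   ,   0.   ,   1.   ]]), 'xyz': array([ 291.806,   25.872, 1613.871]), 'rotation': array([[ 0.021,  0.983, -0.181],
       [-1.   ,  0.021,  0.001],
       [ 0.005,  0.181,  0.983]])}
pot_rim 0.68 [576.6  10.3 102.2] [327. 233.]
pot_gap 0.91 [619.1  14.  101.8] [326. 217.]
lid 0.88 [ 537.1 -258.8   -0.1] [420. 255.]
lid_bar 0.69 [ 534.3 -252.3   53.8] [421. 253.]
wax_jar 0.64 [520.2 221.2   2.1] [252. 257.]
shoe_last 0.95 [570.5 480.4  -2.7] [163. 238.]
shoe_last 0.27 [ 533.1 -256.1    0.4] [419. 256.]
hammer 0.65 [ 569.4 -477.4    1.3] [496. 245.]
```

View pics/scene0.png

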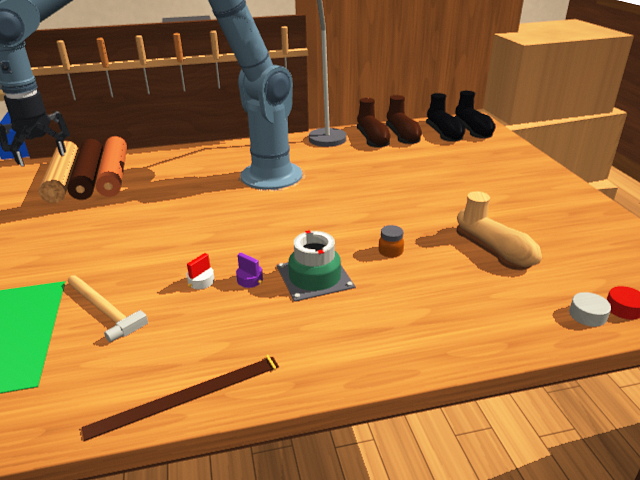

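```bash
python3 - <<'E'
import cv2,numpy as np
a=cv2.imread("pics/top0.png")[200:290,290:450]; b=cv2.imread("pics/scene0.png")[215:315,170:350]
a=cv2.resize(a,(800,450),interpolation=cv2.INTER_CUBIC);cv2.imwrite("pics/crA.png",a)
cv2.imwrite("pics/crB.png",cv2.resize(b,(800,444),interpolation=cv2.INTER_CUBIC))
E
```

```text
(no output)
```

View pics/crA.png

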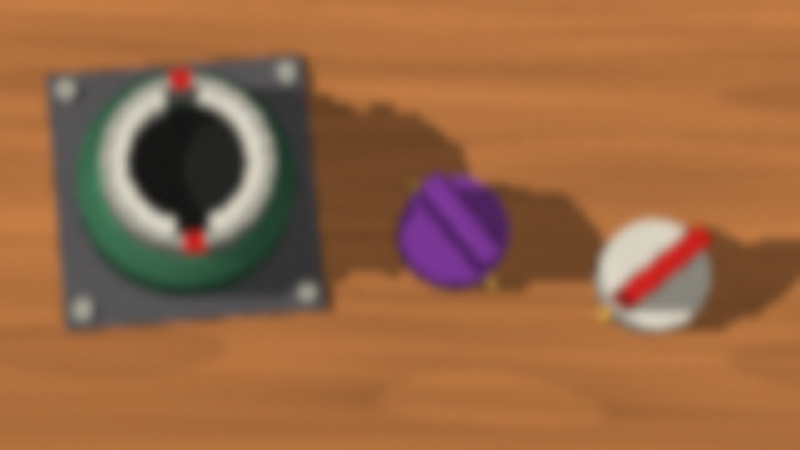

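View pics/crB.png

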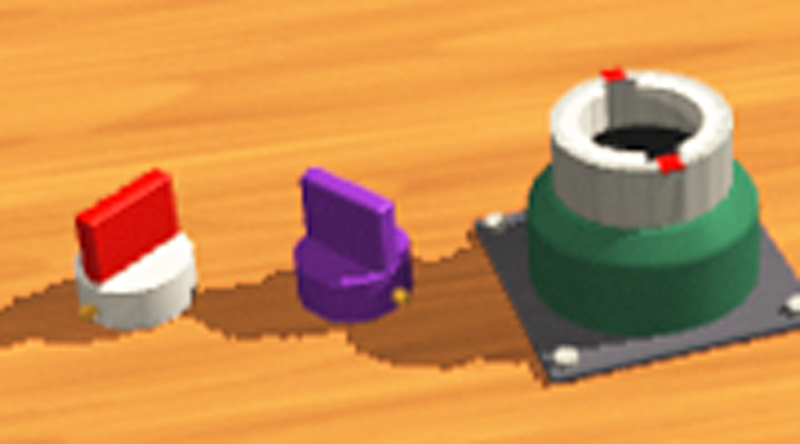

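Look-alikes: the red-barred aluminium lid is at scene px (200,270), top px (421,253). The purple look-alike is at scene px (248,270), and the loose red jar cap is at (626,302). I choose the red-barred lid with brass pins. Next I measure the bar, its yaw and the gap blocks in both views.

```bash
cat > meas.py <<'E'
from h import *
np.set_printoptions(precision=1,suppress=True)
def cloud(c,im,d,box):
    u0,u1,v0,v1=box; v,u=np.mgrid[v0:v1,u0:u1]; u=u.ravel();v=v.ravel(); dd=d[v,u]; col=im[v,u].astype(int)
    m=camera_model(c);K=np.array(m["intrinsics"])
    P=np.c_[(u-K[0,2])/K[0,0]*dd,-(v-K[1,2])/K[1,1]*dd,-dd]@np.array(m["rotation"]).T+np.array(m["xyz"])
    return P,col,np.c_[u,v],dd
def isred(col): return (col[:,2]>110)&(col[:,1]<70)&(col[:,0]<70)
E
python3 - <<'E'
from meas import *
for c,bl,bp in(("top",(400,445,235,275),(300,355,205,265)),("scene",(180,220,245,295),(285,345,225,265))):
    I=[snapshot(c) for _ in range(4)]; im=I[0][0]; d=np.median([i[1] for i in I],0)
    P,col,uv,dd=cloud(c,im,d,bl); r=isred(col)&(dd>0); Q=P[r]
    print(c,"bar n",r.sum(),"z pct",np.percentile(Q[:,2],[2,50,98]))
    T=Q[Q[:,2]>60]; w=(T[:,:2].min(0)+T[:,:2].max(0))/2
    for S in (Q,T):
        m=S.mean(0); e=np.linalg.svd(S[:,:2]-m[:2],full_matrices=False)[2][0]; t=(S[:,:2]-m[:2])@e
        print(" mean",m,"yaw",np.degrees(np.arctan2(e[1],e[0])),"ext",t.min(),t.max(),"mid",m[:2]+e*(t.min()+t.max())/2)
    # lid top disc, grey
    g=(P[:,2]>22)&(P[:,2]<34)&(dd>0); print(" disc n",g.sum(),P[g].mean(0) if g.sum() else "", cv2.minEnclosingCircle(P[g][:,:2].astype(np.float32)) if g.sum()>5 else "")
    P,col,uv,dd=cloud(c,im,d,bp); r=isred(col)&(dd>0); Q=P[r]; U=uv[r]
    n,lab,st,ce=cv2.connectedComponentsWithStats((lambda M:(M.__setitem__((U[:,1],U[:,0]),1),M)[1])(np.zeros((480,640),np.uint8)))
    for k in range(1,n):
        s=lab[U[:,1],U[:,0]]==k; print(" blk",st[k,4],ce[k],Q[s].mean(0),np.percentile(Q[s][:,2],[5,95]))
    s=(P[:,2]>96)&(P[:,2]<104)&(dd>0); R=P[s]; 
    print(" rim n",s.sum(),R.mean(0),cv2.minEnclosingCircle(R[:,:2].astype(np.float32)))
E
```

```text
top bar n 72 z pct [ 1.4 67.7 71.8]
 mean [ 534.4 -257.2   64.3] yaw 128.38422312613423 ext -43.403775218567716 28.92639977564559 mid [ 538.9 -262.9]
 mean [ 534.  -256.3   67.7] yaw 130.25160084269967 ext -28.899872375901893 27.91114640763664 mid [ 534.3 -256.6]
 disc n 272 [ 535.2 -254.9   28.2] ((536.3133544921875, -255.81698608398438), 30.918231964111328)
 blk 11 [325.5 215.5] [625.5  14.9  98.4] [ 89.6 103.6]
 blk 15 [328.4 248.1] [536.4   5.2  94.1] [ 65.4 103.9]
 rim n 445 [581.3   9.9  99.7] ((582.3297119140625, 8.641303062438965), 50.53657150268555)
scene bar n 361 z pct [30.8 53.5 68. ]
 mean [ 539.6 -253.9   52.2] yaw -37.676855813832944 ext -106.27997873279561 25.06944263028528 mid [ 507.5 -229. ]
 mean [ 538.2 -253.5   65.4] yaw -51.23613135313405 ext -29.259488341439837 26.661161100488865 mid [ 537.4 -252.5]
 disc n 232 [ 547.8 -249.2   27.5] ((536.6056518554688, -253.3137664794922), 31.770530700683594)
 blk 9 [307.2 231.4] [534.5   6.7 100.8] [ 99.8 101.3]
 blk 19 [320.1 251.4] [615.4  18.5  94.3] [ 71.1 101.7]
 rim n 437 [582.9  11.9  99. ] ((580.6310424804688, 9.735139846801758), 50.239051818847656)
```

```bash
cat > plan.py <<'E'
# usage: plan.py ncalls x y z yaw g  : from stored commanded pose; stores new one
import sys,json,numpy as np,os
n=int(sys.argv[1]); X=np.array(list(map(float,sys.argv[2:5]))); psi=float(sys.argv[5]); g=sys.argv[6]
f="cmd.json"; p,y=json.load(open(f)) if os.path.exists(f) else ([280.286,-586.466,204.269],-64.5)
p=np.array(p)
for k in range(1,n+1):
    q=p+(X-p)/(n-k+1); yn=y+(psi-y)/(n-k+1); a=np.radians(y); c,s=np.cos(a),np.sin(a); d=q-p
    sh=np.round([(s*d[0]-c*d[1])/100,-d[2]/100,(c*d[0]+s*d[1])/100],3); tr=round(-(yn-y)/180,4)
    print([0,tr,0,*sh.tolist(),g])
    p=p+100*np.array([s*sh[0]+c*sh[2],-c*sh[0]+s*sh[2],-sh[1]]); y=y-180*tr
json.dump([p.tolist(),y],open(f,"w")); print(p.round(2),round(y,2))
E
python3 plan.py 5 535.5 -255 150 39.5 -1
```

```text
[0, -0.1156, 0, -0.746, 0.109, -0.379, '-1']
[0, -0.1155, 0, -0.832, 0.108, -0.089, '-1']
[0, -0.1156, 0, -0.809, 0.109, 0.212, '-1']
[0, -0.1155, 0, -0.681, 0.108, 0.486, '-1']
[0, -0.1156, 0, -0.464, 0.109, 0.696, '-1']
[ 535.46 -255.02  149.97] 39.5
```

>>> send_rows --series '[0,-0.1156,0,-0.746,0.109,-0.379,-1,0,-0.1156,0,-0.746,0.109,-0.379,-1,0,-0.1156,0,-0.746,0.109,-0.379,-1,0,-0.1156,0,-0.746,0.109,-0.379,-1,0,-0.1156,0,-0.746,0.109,-0.379,-1]'

```text
t: 1.7
ee_pos: [330.3, -521.1, 193.6]
tcp_rot: [[-0.692, -0.0, 0.722], [-0.722, -0.001, -0.692], [0.001, -1.0, 0.0]]
force: [-0.5, -0.4, -0.8]
width: 85.7
```

>>> send_rows --series '[0,-0.1155,0,-0.832,0.108,-0.089,-1,0,-0.1155,0,-0.832,0.108,-0.089,-1,0,-0.1155,0,-0.832,0.108,-0.089,-1,0,-0.1155,0,-0.832,0.108,-0.089,-1]'

```text
t: 2.1
ee_pos: [382.2, -454.0, 182.6]
tcp_rot: [[-0.389, -0.0, 0.921], [-0.921, -0.0, -0.389], [0.0, -1.0, -0.0]]
force: [-0.8, -0.5, 0.3]
width: 85.6
```

>>> send_rows --series '[0,-0.1156,0,-0.809,0.109,0.212,-1,0,-0.1156,0,-0.809,0.109,0.212,-1,0,-0.1156,0,-0.809,0.109,0.212,-1,0,-0.1156,0,-0.809,0.109,0.212,-1]'

```text
t: 2.5
ee_pos: [432.7, -388.7, 171.8]
tcp_rot: [[-0.039, -0.0, 0.999], [-0.999, -0.001, -0.039], [0.001, -1.0, -0.0]]
force: [0.1, -0.9, -0.4]
width: 85.4
```

>>> send_rows --series '[0,-0.1155,0,-0.681,0.108,0.486,-1,0,-0.1155,0,-0.681,0.108,0.486,-1,0,-0.1155,0,-0.681,0.108,0.486,-1,0,-0.1155,0,-0.681,0.108,0.486,-1]'

```text
t: 2.9
ee_pos: [483.5, -323.1, 160.9]
tcp_rot: [[0.317, -0.0, 0.949], [-0.949, -0.001, 0.317], [0.001, -1.0, -0.001]]
force: [0.1, -1.3, 0.3]
width: 85.2
```

>>> send_rows --series '[0,-0.1156,0,-0.464,0.109,0.696,-1,0,-0.1156,0,-0.464,0.109,0.696,-1,0,-0.1156,0,-0.464,0.109,0.696,-1,0,-0.1156,0,-0.464,0.109,0.696,-1,0,-0.1156,0,-0.464,0.109,0.696,-1,0,-0.1156,0,-0.464,0.109,0.696,-1]'

```text
t: 3.5
ee_pos: [533.8, -258.2, 150.0]
tcp_rot: [[0.631, -0.001, 0.776], [-0.776, -0.002, 0.631], [0.001, -1.0, -0.001]]
force: [-0.4, 0.2, 0.3]
width: 85.2
```

```bash
python3 - <<'E'
from h import *
im,d=snapshot("scene"); s=status.get_obs(); print(s["t"],s["ee_pos"].round(1),s["force"].round(1))
print(w2px("scene",s["ee_pos"]),w2px("scene",[535.5,-255,68]))
cv2.imwrite("pics/s1.png",cv2.resize(im[200:300,130:290],(800,500),interpolation=cv2.INTER_CUBIC))
E
python3 plan.py 1 535.5 -255 95 39.5 -1;python3 plan.py 1 535.5 -255 39 39.5 -1
```

```text
3.55 [ 534.  -257.6  150. ] [-0.5  0.1  1.3]
(np.float64(190.46063427123264), np.float64(228.06254624633533)) (np.float64(196.57489761391145), np.float64(258.7357863775876))
[0, 0.0, 0, 0.0, 0.55, 0.0, '-1']
[ 535.46 -255.02   94.97] 39.5
[0, 0.0, 0, 0.0, 0.56, 0.0, '-1']
[ 535.46 -255.02   38.97] 39.5
```

View pics/s1.png

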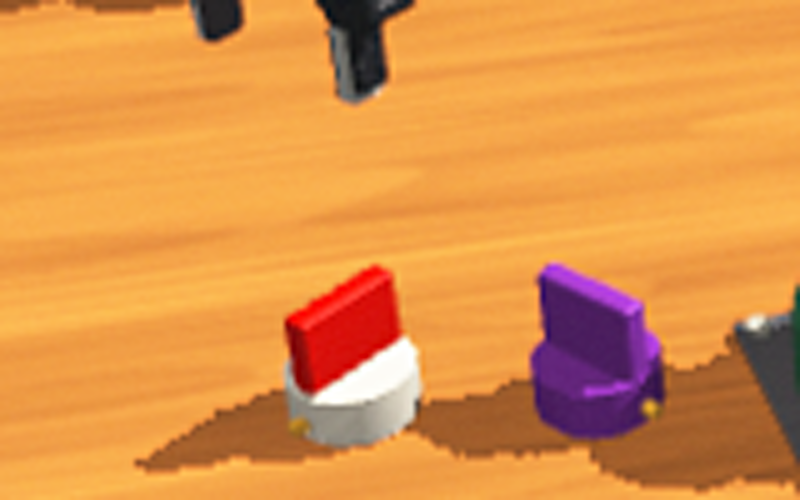

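The crop shows the open fingers at about px (173,205) and (202,217), straddling the red bar at about (198,262). I descend now.

>>> send_rows --series '[0,0,0,0,0.25,0,-1,0,0,0,0,0.45,0,-1,0,0,0,0,0.55,0,-1,0,0,0,0,0.55,0,-1]'

```text
t: 3.95
ee_pos: [533.3, -255.1, 93.2]
tcp_rot: [[0.635, -0.004, 0.772], [-0.772, 0.001, 0.635], [-0.003, -1.0, -0.002]]
force: [-0.2, -0.1, -0.3]
width: 85.4
```

>>> send_rows --series '[0,0,0,0,0.2,0,-1,0,0,0,0,0.35,0,-1,0,0,0,0,0.46,0,-1,0,0,0,0,0.54,0,-1,0,0,0,0,0.56,0,-1,0,0,0,0,0.56,0,-1,0,0,0,0,0.56,0,-1]'

```text
t: 4.65
ee_pos: [535.8, -255.0, 39.6]
tcp_rot: [[0.637, 0.001, 0.771], [-0.771, -0.0, 0.637], [0.001, -1.0, 0.001]]
force: [-0.6, 0.5, -0.2]
width: 85.3
```

>>> send_rows --series '[0,0,0,0,0,0,-0.5,0,0,0,0,0,0,0,0,0,0,0,0,0,0.3,0,0,0,0,0,0,0.5,0,0,0,0,0,0,0.6,0,0,0,0,0,0,0.7,0,0,0,0,0,0,0.8,0,0,0,0,0,0,1,0,0,0,0,0,0,1,0,0,0,0,0,0,1]'

```text
t: 5.65
ee_pos: [535.0, -255.2, 39.2]
tcp_rot: [[0.637, -0.0, 0.771], [-0.771, -0.0, 0.637], [0.0, -1.0, -0.0]]
force: [-1.4, -0.7, 3.5]
width: 10.9
```

>>> send_rows --series '[0,0,0,0,0,0,1,0,0,0,0,0,0,1,0,0,0,0,0,0,1]'

```text
t: 5.95
ee_pos: [535.2, -255.1, 39.2]
tcp_rot: [[0.637, -0.0, 0.771], [-0.771, -0.0, 0.637], [0.0, -1.0, -0.0]]
force: [-2.2, -1.0, 4.5]
width: 10.6
```

```bash
python3 - <<'E'
from h import *
s=status.get_obs(); print(s["width"],s["force"].round(2),s["torque"].round(2))
im,d=snapshot("scene")
cv2.imwrite("pics/s2.png",cv2.resize(im[200:300,130:290],(800,500),interpolation=cv2.INTER_CUBIC))
E
python3 plan.py 1 535.5 -255 120 39.5 1
```

```text
10.570412590656215 [-2.22 -0.98  4.51] [-0.24  0.52 -0.03]
[0, 0.0, 0, 0.0, -0.81, 0.0, '1']
[ 535.46 -255.02  119.97] 39.5
```

View pics/s2.png

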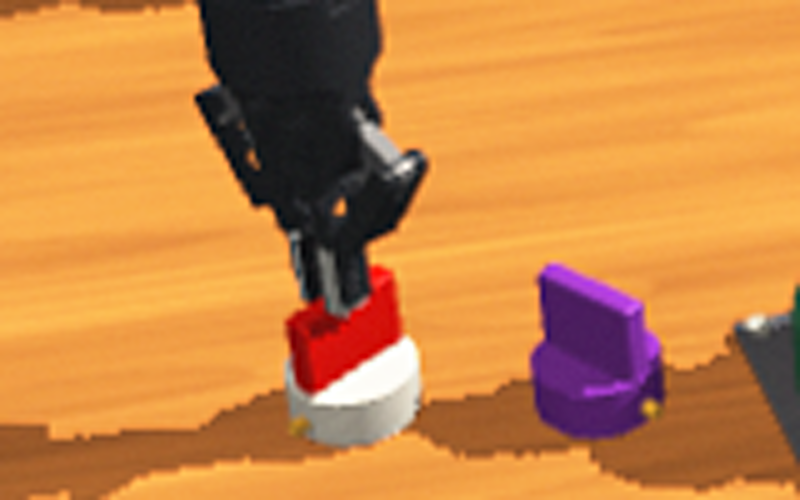

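```bash
python3 - <<'E'
from h import *
np.set_printoptions(precision=1,suppress=True)
im,d=snapshot("scene")
def cr(P): u,v=w2px("scene",P); return np.round([(u-130)*5,(v-200)*5])
for z in (28,39,50,58,68): print(z,cr([535.2,-255.1,z]), cr([535.2+.771*7,-255.1+.637*7,z]))
for v in range(240,270,2):
    print(v,[(px2w("scene",u,v,d[v,u]).round(0).tolist(),im[v,u].tolist()) for u in (194,198,202)])
o=cv2.resize(im[235:295,175:225],(500,600),interpolation=cv2.INTER_NEAREST); cv2.imwrite("pics/s3.png",o)
E
```

```text
28 [344. 364.] [354. 369.]
39 [341. 345.] [351. 350.]
50 [338. 325.] [348. 331.]
58 [336. 311.] [346. 316.]
68 [333. 293.] [343. 298.]
240 [([561.0, -253.0, 135.0], [46, 43, 41]), ([555.0, -245.0, 130.0], [62, 128, 210]), ([577.0, -236.0, 142.0], [28, 26, 26])]
242 [([563.0, -254.0, 130.0], [38, 37, 36]), ([349.0, -252.0, -2.0], [56, 124, 211]), ([579.0, -236.0, 138.0], [29, 28, 26])]
244 [([555.0, -255.0, 120.0], [27, 26, 23]), ([550.0, -246.0, 116.0], [48, 44, 41]), ([575.0, -237.0, 130.0], [27, 27, 25])]
246 [([554.0, -255.0, 115.0], [26, 26, 24]), ([566.0, -246.0, 121.0], [26, 26, 26]), ([576.0, -238.0, 126.0], [26, 24, 24])]
248 [([554.0, -256.0, 109.0], [25, 25, 24]), ([565.0, -247.0, 115.0], [28, 26, 27]), ([574.0, -238.0, 119.0], [24, 24, 25])]
250 [([552.0, -257.0, 103.0], [98, 102, 102]), ([555.0, -248.0, 103.0], [27, 24, 25]), ([548.0, -240.0, 98.0], [40, 46, 65])]
252 [([551.0, -258.0, 97.0], [105, 113, 113]), ([552.0, -249.0, 96.0], [26, 24, 22]), ([550.0, -240.0, 94.0], [42, 33, 27])]
254 [([551.0, -258.0, 92.0], [76, 80, 81]), ([554.0, -250.0, 92.0], [23, 22, 20]), ([5
[... 202 characters left out ...]
([554.0, -251.0, 82.0], [21, 18, 18]), ([550.0, -242.0, 77.0], [44, 41, 32])]
260 [([533.0, -261.0, 64.0], [25, 29, 167]), ([554.0, -252.0, 76.0], [49, 49, 48]), ([545.0, -243.0, 69.0], [103, 109, 173])]
262 [([546.0, -261.0, 67.0], [8, 11, 159]), ([552.0, -252.0, 69.0], [94, 99, 114]), ([536.0, -244.0, 58.0], [11, 15, 219])]
264 [([553.0, -262.0, 66.0], [8, 13, 125]), ([545.0, -253.0, 59.0], [6, 8, 166]), ([536.0, -245.0, 52.0], [10, 15, 213])]
266 [([556.0, -262.0, 63.0], [12, 12, 130]), ([547.0, -254.0, 55.0], [11, 16, 219]), ([540.0, -245.0, 49.0], [11, 15, 212])]
268 [([551.0, -263.0, 54.0], [8, 15, 219]), ([1616.0, -213.0, 777.0], [10, 18, 213]), ([538.0, -246.0, 42.0], [11, 15, 212])]
```

View pics/s3.png

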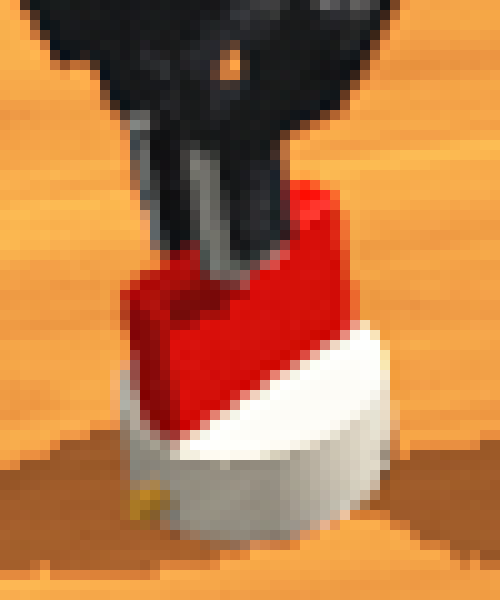

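The close crop shows the fingertips, near px (199,263), catching only the top few mm of the bar at z≈66, although the TCP reads 39. I open, measure the tips and go deeper before lifting.

>>> send_rows --series '[0,0,0,0,0,0,0.6,0,0,0,0,0,0,0.5,0,0,0,0,0,0,0.2,0,0,0,0,0,0,0,0,0,0,0,0,0,0,0,0,0,0,0,0,0]'

```text
t: 6.65
ee_pos: [535.3, -254.6, 38.9]
tcp_rot: [[0.637, 0.0, 0.771], [-0.771, 0.0, 0.637], [-0.0, -1.0, 0.0]]
force: [-0.3, 0.9, -0.7]
width: 42.6
```

```bash
python3 - <<'E'
from meas import *
I=[snapshot("scene") for _ in range(3)]; im=I[0][0]; d=np.median([i[1] for i in I],0)
s=status.get_obs(); print(s["width"],s["ee_pos"],s["force"])
P,col,uv,dd=cloud("scene",im,d,(170,225,225,290)); c=s["ee_pos"]
k=(dd>0)&(col.max(1)<75)&(P[:,2]>20)&(P[:,2]<120)
q=P[k]-c; az=np.array([.771,.637]); ax=np.array([.637,-.771])
t=np.c_[q[:,:2]@az,q[:,:2]@ax,P[k][:,2],uv[k]]
near=t[t[:,0]>8]; far=t[t[:,0]<-8]
for n in (near,far):
    n=n[np.argsort(n[:,2])]; print(n[:8])
r=isred(col)&(dd>0)&(P[:,2]>58)&(P[:,2]<72); S=P[r]; m=S.mean(0); print("bar",m,s["width"])
o=cv2.resize(im[225:295,165:235],(600,600),interpolation=cv2.INTER_NEAREST); cv2.imwrite("pics/s4.png",o)
E
```

```text
42.66651113400458 [ 535.3 -254.8   39. ] [-0.8  0.1 -1.1]
[[ 33.4   7.3  73.7 204.  263. ]
 [ 30.3   7.2  75.  203.  262. ]
 [ 35.8   5.9  76.6 205.  262. ]
 [ 35.1   8.2  77.6 204.  262. ]
 [ 35.9   2.8  77.6 206.  261. ]
 [ 32.6   8.6  79.5 203.  261. ]
 [ 34.5   7.3  79.6 204.  261. ]
 [ 32.5  -0.7  79.8 206.  259. ]]
[[-19.9  -4.2  70.8 192.  254. ]
 [-19.1   5.6  70.9 189.  256. ]
 [-19.8   7.9  71.8 188.  256. ]
 [-19.8  -1.4  72.4 191.  254. ]
 [-21.    0.5  72.9 190.  254. ]
 [-17.9   3.3  72.9 190.  255. ]
 [-18.9   5.3  73.6 189.  255. ]
 [-20.6   6.8  73.7 188.  255. ]]
bar [ 546.6 -263.1   64.6] 42.66651113400458
```

View pics/s4.png

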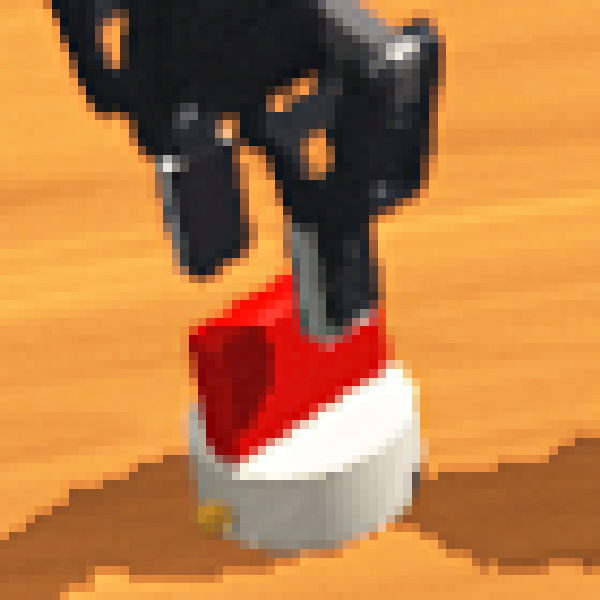

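The half-open tips are at z≈72 (px about 188,256 and 204,263), so they sit about 27 mm above the reported TCP. I go 22 mm lower and regrip.

>>> send_rows --series '[0,0,0,0,0.06,0,0,0,0,0,0,0.12,0,0,0,0,0,0,0.18,0,0,0,0,0,0,0.22,0,0,0,0,0,0,0.22,0,0,0,0,0,0,0.22,0,0]'

```text
t: 7.4
ee_pos: [535.1, -254.7, 16.7]
tcp_rot: [[0.637, -0.0, 0.771], [-0.771, 0.0, 0.637], [-0.0, -1.0, -0.0]]
force: [-0.7, 0.3, 0.2]
width: 42.7
```

>>> send_rows --series '[0,0,0,0,0,0,0.3,0,0,0,0,0,0,0.45,0,0,0,0,0,0,0.55,0,0,0,0,0,0,0.65,0,0,0,0,0,0,0.75,0,0,0,0,0,0,0.9,0,0,0,0,0,0,1,0,0,0,0,0,0,1,0,0,0,0,0,0,1]'

```text
t: 8.3
ee_pos: [534.8, -255.4, 17.1]
tcp_rot: [[0.636, -0.001, 0.771], [-0.771, -0.001, 0.636], [-0.0, -1.0, -0.001]]
force: [-3.4, -1.3, 3.2]
width: 12.9
```

```bash
python3 - <<'E'
from h import *
s=status.get_obs(); print(s["width"],s["force"].round(2),s["torque"].round(2))
im,d=snapshot("scene")
o=cv2.resize(im[225:295,165:235],(600,600),interpolation=cv2.INTER_NEAREST); cv2.imwrite("pics/s5.png",o)
E
```

```text
12.864217755665898 [-3.39 -1.3   3.22] [-0.31  0.62  0.04]
```

View pics/s5.png

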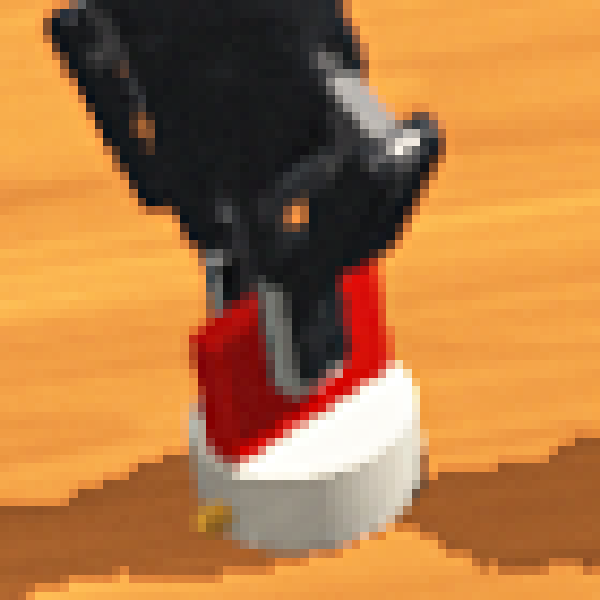

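>>> send_rows --series '[0,0,0,0,-0.03,0,1,0,0,0,0,-0.08,0,1,0,0,0,0,-0.2,0,1,0,0,0,0,-0.4,0,1,0,0,0,0,-0.6,0,1,0,0,0,0,-0.8,0,1,0,0,0,0,-0.92,0,1,0,0,0,0,-1,0,1,0,0,0,0,-1,0,1]'

```text
t: 9.25
ee_pos: [536.2, -254.9, 118.3]
tcp_rot: [[0.637, 0.002, 0.771], [-0.771, -0.001, 0.637], [0.002, -1.0, 0.001]]
force: [0.5, -0.4, -2.7]
width: 13.0
```

>>> send_rows --series '[0,0,0,0,-0.15,0,1,0,0,0,0,-0.33,0,1,0,0,0,0,-0.33,0,1,0,0,0,0,-0.33,0,1]'

```text
t: 9.65
ee_pos: [535.3, -254.8, 150.0]
tcp_rot: [[0.637, 0.0, 0.771], [-0.771, -0.0, 0.637], [0.0, -1.0, 0.0]]
force: [-0.0, -0.8, -2.0]
width: 12.9
```

```bash
echo '[[535.46,-255.02,149.97],39.5]'>cmd.json
python3 - <<'E'
from h import *
s=status.get_obs(); print(s["width"],s["ee_pos"].round(1),s["force"].round(2),s["torque"].round(2))
E
python3 plan.py 4 581.3 10 150 96.5 1
```

```text
12.864579731904488 [ 535.3 -254.8  150. ] [-0.03 -0.84 -2.05] [ 0.03  0.04 -0.01]
[0, -0.0792, 0, -0.438, -0.0, 0.51, '1']
[0, -0.0792, 0, -0.299, -0.0, 0.602, '1']
[0, -0.0791, 0, -0.142, -0.0, 0.657, '1']
[0, -0.0792, 0, 0.024, -0.0, 0.673, '1']
[581.32  10.05 149.97] 96.51
```

Lifted; the weight shows as about 2 N. Now over to the pot.

>>> send_rows --series '[0,-0.03,0,-0.15,0,0.18,1,0,-0.0792,0,-0.3,0,0.36,1,0,-0.0792,0,-0.438,0,0.51,1]'

```text
t: 9.95
ee_pos: [545.7, -187.0, 148.4]
tcp_rot: [[0.809, -0.002, 0.588], [-0.588, 0.002, 0.809], [-0.003, -1.0, 0.0]]
force: [0.1, 0.4, -2.5]
width: 13.1
```

>>> send_rows --series '[0,-0.04,0,-0.15,0,0.3,1,0,-0.0792,0,-0.299,0,0.602,1]'

```text
t: 10.15
ee_pos: [556.8, -121.9, 148.4]
tcp_rot: [[0.929, -0.003, 0.371], [-0.371, 0.0, 0.929], [-0.003, -1.0, -0.001]]
force: [-0.3, -0.0, -1.5]
width: 12.7
```

>>> send_rows --series '[0,-0.04,0,-0.07,0,0.33,1,0,-0.0791,0,-0.142,0,0.657,1]'

```text
t: 10.35
ee_pos: [568.3, -54.8, 148.6]
tcp_rot: [[0.992, -0.003, 0.129], [-0.129, 0.0, 0.992], [-0.003, -1.0, 0.0]]
force: [1.1, 0.5, -2.4]
width: 12.9
```

>>> send_rows --series '[0,-0.03,0,0.01,0,0.25,1,0,-0.06,0,0.02,0,0.48,1,0,-0.0792,0,0.024,0,0.61,1,0,-0.0792,0,0.024,0,0.673,1,0,-0.0792,0,0.024,0,0.673,1,0,-0.0792,0,0.024,0,0.673,1,0,-0.0792,0,0.024,0,0.673,1]'

```text
t: 11.05
ee_pos: [580.6, 8.4, 149.6]
tcp_rot: [[0.994, -0.001, -0.111], [0.111, -0.001, 0.994], [-0.001, -1.0, -0.001]]
force: [-0.3, -0.4, -1.8]
width: 12.9
```

```bash
cat > look.py <<'E'
from meas import *
import sys
I=[snapshot("scene") for _ in range(4)]; im=I[0][0]; d=np.median([i[1] for i in I],0)
s=status.get_obs(); print(s["ee_pos"],s["force"],s["torque"].round(2),s["width"],np.degrees(np.arctan2(s["tcp_rot"][1,2],s["tcp_rot"][0,2])))
P,col,uv,dd=cloud("scene",im,d,(275,360,190,275))
np.savez("c.npz",P=P,col=col,uv=uv,dd=dd)
cv2.imwrite(sys.argv[1],cv2.resize(im[190:300,265:365],(545,600),interpolation=cv2.INTER_CUBIC))
from scipy.optimize import least_squares
# lid cylinder side wall seen from camera: fit circle r=31; height above top of pot
k=(dd>0)&(P[:,2]>136)&(P[:,2]<156)&(col.min(1)>90)&(np.hypot(P[:,0]-581,P[:,1]-10)<45)
f=lambda c:np.hypot(P[k,0]-c[0],P[k,1]-c[1])-31
r=least_squares(f,[581,10],loss="soft_l1"); print("lid",k.sum(),r.x,np.std(r.fun))
k2=(dd>0)&(P[:,2]>78)&(P[:,2]<97)&(col.min(1)>70)&(np.abs(np.hypot(P[:,0]-581,P[:,1]-10)-47.5)<10)&(P[:,0]>590)
f=lambda c:np.hypot(P[k2,0]-c[0],P[k2,1]-c[1])-47.5
r=least_squares(f,[581,10],loss="soft_l1"); print("neck",k2.sum(),r.x,np.std(r.fun))
kr=isred(col)&(dd>0)&(P[:,2]>100+55); S=P[kr]; print("bar",kr.sum(),S.mean(0))
E
python3 look.py pics/s6.png
```

```text
[580.8   9.4 150. ] [ 0.6 -0.2 -2.7] [-0.  0.  0.] 12.788721176196338 96.46304622683554
lid 194 [579.3   8.7] 0.9278879309761141
neck 270 [579.4  12.7] 0.9582898631059846
bar 164 [599.9   8.2 186.3]
```

View pics/s6.png

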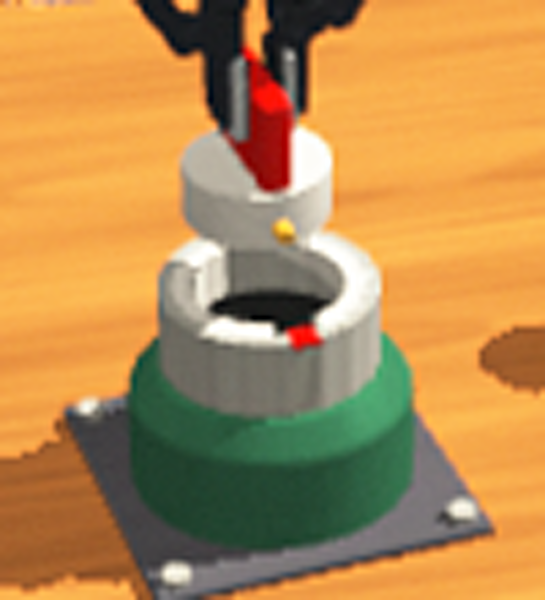

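The crop shows the lid hanging level above the pot. The near pin is at px (285,230) and the gap's red block at (305,335); the lid looks a few mm short in y. I cross-check the pot centre and yaw from its foot bolts.

```bash
python3 - <<'E'
from h import *
np.set_printoptions(precision=1,suppress=True)
def onz(c,u,v,z):
    m=camera_model(c); C=np.array(m["xyz"]); D=px2w(c,u,v,1000.)-C; return (C+D*(z-C[2])/D[2])[:2]
B=np.array([onz("top",290+a/5-.4,200+b/5-.4,9) for a,b in((65,89),(286,72),(82,309),(307,292))])
print("top bolts",B,"mean",B.mean(0),[np.degrees(np.arctan2(*(v[::-1]))) for v in (B[0]-B[2],B[1]-B[3])],[np.degrees(np.arctan2(-v[0],v[1])) for v in(B[0]-B[1],B[2]-B[3])])
S=np.array([onz("scene",265+a/5.45-.4,190+b/5.45-.4,9) for a,b in((88,407),(460,510),(177,573))])
print("scene",S,"centre",(S[0]+S[1])/2)
for r,n in((S[1]-S[2],'y'),(S[2]-S[0],'x')): print(n,np.degrees(np.arctan2(r[1],r[0])),np.linalg.norm(r))
# rim ellipse of inner dark/outer white in top via blocks: red block centres at z 102
for u,v in((325.5,215.5),(328.4,248.1)): print("blk",onz("top",u,v,102))
for u,v in((307.2,231.4),): print("sblk",onz("scene",u,v,102))
print("sblk near", onz("scene",265+303/5.45,190+334/5.45,102))
E
```

```text
top bolts [[638.   80. ]
 [650.8 -47.2]
 [510.4  67. ]
 [522.9 -60.8]] mean [580.5   9.7] [np.float64(5.852679251268209), np.float64(6.059607624524958)] [np.float64(5.7476427685610085), np.float64(5.5839871067381495)]
scene [[521.7 -59.1]
 [636.7  81.4]
 [649.4 -44.2]] centre [579.2  11.2]
y 95.76866373458697 126.23071302771497
x 6.660845029172806 128.6177414600681
blk [624.6  14.8]
blk [535.    5.3]
sblk [536.3   6.3]
sblk near [626.5  17.1]
```

```bash
python3 plan.py 1 580.8 12 121 96.5 1
```

```text
[0, 0.0, 0, -0.003, 0.29, 0.02, '1']
[580.79  12.   120.97] 96.51
```

>>> send_rows --series '[0,0,0,-0.003,0.05,0.02,1,0,0,0,-0.003,0.13,0.02,1,0,0,0,-0.003,0.2,0.02,1,0,0,0,-0.003,0.26,0.02,1,0,0,0,-0.003,0.29,0.02,1,0,0,0,-0.003,0.29,0.02,1,0,0,0,-0.003,0.29,0.02,1]'

```text
t: 11.95
ee_pos: [580.4, 12.3, 121.0]
tcp_rot: [[0.993, 0.0, -0.114], [0.114, 0.0, 0.993], [0.0, -1.0, 0.0]]
force: [0.3, -0.1, -2.6]
width: 12.5
```

>>> send_rows --series '[0,0,0,0,0.02,0,1,0,0,0,0,0.04,0,1,0,0,0,0,0.06,0,1,0,0,0,0,0.06,0,1]'

```text
t: 12.35
ee_pos: [580.0, 12.1, 114.6]
tcp_rot: [[0.993, -0.001, -0.114], [0.114, -0.0, 0.993], [-0.001, -1.0, 0.0]]
force: [-0.1, -0.3, -2.7]
width: 12.7
```

>>> send_rows --series '[0,0,0,0,0.015,0,1,0,0,0,0,0.03,0,1,0,0,0,0,0.03,0,1]'

```text
t: 12.65
ee_pos: [580.1, 12.2, 111.7]
tcp_rot: [[0.993, -0.001, -0.114], [0.114, -0.0, 0.993], [-0.001, -1.0, 0.0]]
force: [-0.1, -0.4, -3.2]
width: 12.9
```

>>> send_rows --series '[0,0,0,0,0.015,0,1,0,0,0,0,0.03,0,1,0,0,0,0,0.03,0,1]'

```text
t: 12.95
ee_pos: [580.1, 12.2, 108.7]
tcp_rot: [[0.993, -0.001, -0.114], [0.114, 0.0, 0.993], [-0.001, -1.0, 0.0]]
force: [0.1, -0.1, -1.7]
width: 13.3
```

>>> send_rows --series '[0,0,0,0,0.015,0,1,0,0,0,0,0.03,0,1,0,0,0,0,0.03,0,1]'

```text
t: 13.25
ee_pos: [580.0, 12.2, 105.7]
tcp_rot: [[0.993, -0.001, -0.114], [0.114, -0.0, 0.993], [-0.001, -1.0, 0.0]]
force: [-1.2, 1.1, -2.4]
width: 12.8
```

>>> send_rows --series '[0,0,0,0,0.015,0,1,0,0,0,0,0.03,0,1,0,0,0,0,0.03,0,1]'

```text
t: 13.55
ee_pos: [580.0, 12.2, 102.7]
tcp_rot: [[0.993, -0.001, -0.114], [0.114, -0.0, 0.993], [-0.001, -1.0, 0.0]]
force: [-0.3, 0.2, -2.8]
width: 13.0
```

>>> send_rows --series '[0,0,0,0,0.02,0,1,0,0,0,0,0.04,0,1,0,0,0,0,0.05,0,1,0,0,0,0,0.05,0,1]'

```text
t: 13.95
ee_pos: [580.1, 12.2, 97.7]
tcp_rot: [[0.993, -0.0, -0.114], [0.114, 0.0, 0.993], [-0.0, -1.0, 0.0]]
force: [-0.3, -0.2, -2.9]
width: 12.8
```

>>> send_rows --series '[0,0,0,0,0.01,0,1,0,0,0,0,0.02,0,1,0,0,0,0,0.02,0,1]'

```text
t: 14.25
ee_pos: [580.2, 12.2, 95.9]
tcp_rot: [[0.993, -0.0, -0.114], [0.114, 0.0, 0.993], [-0.0, -1.0, 0.0]]
force: [-0.2, -0.1, -2.5]
width: 12.7
```

>>> send_rows --series '[0,0,0,0,0.01,0,1,0,0,0,0,0.015,0,1,0,0,0,0,0.015,0,1]'

```text
t: 14.55
ee_pos: [580.2, 12.2, 94.4]
tcp_rot: [[0.993, -0.0, -0.114], [0.114, -0.0, 0.993], [-0.0, -1.0, 0.0]]
force: [0.1, -0.2, -2.8]
width: 12.7
```

>>> send_rows --series '[0,0,0,0,0.01,0,1,0,0,0,0,0.015,0,1,0,0,0,0,0.015,0,1]'

```text
t: 14.85
ee_pos: [580.2, 12.2, 92.9]
tcp_rot: [[0.993, -0.0, -0.114], [0.114, 0.0, 0.993], [-0.0, -1.0, 0.0]]
force: [-0.0, 0.0, -2.0]
width: 12.9
```

>>> send_rows --series '[0,0,0,0,0.01,0,1,0,0,0,0,0.015,0,1,0,0,0,0,0.015,0,1]'

```text
t: 15.15
ee_pos: [580.2, 12.2, 91.4]
tcp_rot: [[0.993, -0.0, -0.114], [0.114, -0.0, 0.993], [-0.0, -1.0, 0.0]]
force: [-0.4, -0.3, -2.9]
width: 12.6
```

>>> send_rows --series '[0,0,0,0,0.01,0,1,0,0,0,0,0.01,0,1,0,0,0,0,0.01,0,1]'

```text
t: 15.45
ee_pos: [580.3, 12.2, 90.4]
tcp_rot: [[0.993, -0.0, -0.114], [0.114, 0.0, 0.993], [-0.0, -1.0, 0.0]]
force: [0.9, 0.9, -2.9]
width: 12.8
```

>>> send_rows --series '[0,0,0,0,0.01,0,1,0,0,0,0,0.01,0,1,0,0,0,0,0.01,0,1]'

```text
t: 15.75
ee_pos: [580.5, 12.2, 89.8]
tcp_rot: [[0.993, 0.0, -0.114], [0.114, -0.0, 0.993], [0.0, -1.0, -0.0]]
force: [-0.0, 0.0, 0.0]
width: 12.8
```

>>> send_rows --series '[0,0,0,0,0.01,0,1,0,0,0,0,0.01,0,1,0,0,0,0,0.01,0,1]'

```text
t: 16.05
ee_pos: [580.6, 12.3, 89.0]
tcp_rot: [[0.993, 0.001, -0.114], [0.114, -0.0, 0.993], [0.0, -1.0, -0.0]]
force: [-0.8, -0.1, 2.9]
width: 12.5
```

Contact with the seal at TCP z≈90, with the lid underside about 27 mm below the rim: a thin seal, so I expect it tight near 65–70°. I twist clockwise in steps and read the torque.

>>> send_rows --series '[0,0.015,0,0,0,0,1,0,0.035,0,0,0,0,1,0,0.055,0,0,0,0,1,0,0.075,0,0,0,0,1,0,0.09,0,0,0,0,1,0,0.1,0,0,0,0,1,0,0.1,0,0,0,0,1]'

```text
t: 16.75
ee_pos: [580.7, 12.5, 88.9]
tcp_rot: [[0.98, 0.001, 0.198], [-0.198, 0.0, 0.98], [0.001, -1.0, 0.0]]
force: [-0.5, 0.1, 2.4]
width: 13.1
```

```bash
cat > st.py <<'E'
from cell import status
import numpy as np
s=status.get_obs(); R=s["tcp_rot"]; print(s["t"],s["ee_pos"].round(2),"F",s["force"].round(1),"T",s["torque"].round(3),"w",round(s["width"],1),"yaw",round(np.degrees(np.arctan2(R[1,2],R[0,2])),1))
E
python3 st.py
```

```text
16.75 [580.72  12.5   88.88] F [-0.5  0.1  2.4] T [ 0.117  0.216 -0.069] w 13.1 yaw 78.6
```

>>> send_rows --series '[0,0.02,0,0,0,0,1,0,0.04,0,0,0,0,1,0,0.06,0,0,0,0,1,0,0.08,0,0,0,0,1,0,0.1,0,0,0,0,1,0,0.1,0,0,0,0,1]'

```text
t: 17.35
ee_pos: [580.9, 12.5, 88.9]
tcp_rot: [[0.871, 0.001, 0.491], [-0.491, 0.0, 0.871], [0.001, -1.0, 0.001]]
force: [-0.2, -0.2, 2.6]
width: 12.5
```

```bash
python3 st.py
```

```text
17.35 [580.92  12.5   88.9 ] F [-0.2 -0.2  2.6] T [ 0.095  0.114 -0.023] w 12.5 yaw 60.6
```

>>> send_rows --series '[0,0.015,0,0,0,0,1,0,0.03,0,0,0,0,1,0,0.045,0,0,0,0,1,0,0.05,0,0,0,0,1,0,0.05,0,0,0,0,1]'

```text
t: 17.85
ee_pos: [580.7, 12.3, 88.8]
tcp_rot: [[0.784, 0.001, 0.621], [-0.621, 0.0, 0.784], [0.001, -1.0, 0.001]]
force: [-1.0, 0.6, 3.8]
width: 13.0
```

```bash
python3 st.py
```

```text
17.85 [580.73  12.35  88.76] F [-1.   0.6  3.8] T [0.095 0.079 0.063] w 13.0 yaw 51.6
```

>>> send_rows --series '[0,0.013,0,0,0.002,0,1,0,0.025,0,0,0.004,0,1,0,0.025,0,0,0.004,0,1]'

```text
t: 18.15
ee_pos: [580.4, 12.2, 88.3]
tcp_rot: [[0.733, 0.0, 0.681], [-0.681, -0.0, 0.733], [0.0, -1.0, -0.0]]
force: [-1.1, 0.1, 4.6]
width: 12.7
```

```bash
python3 st.py
```

```text
18.15 [580.41  12.16  88.34] F [-1.1  0.1  4.6] T [ 0.032  0.288 -0.075] w 12.7 yaw 47.1
```

>>> send_rows --series '[0,0.013,0,0,0.003,0,1,0,0.025,0,0,0.006,0,1,0,0.025,0,0,0.006,0,1]'

```text
t: 18.45
ee_pos: [580.4, 11.9, 87.9]
tcp_rot: [[0.677, -0.0, 0.736], [-0.736, -0.001, 0.677], [0.0, -1.0, -0.0]]
force: [-1.7, -0.8, 4.9]
width: 12.8
```

```bash
python3 st.py
```

```text
18.45 [580.36  11.94  87.91] F [-1.7 -0.8  4.9] T [-0.016  0.354 -0.064] w 12.8 yaw 42.6
```

>>> send_rows --series '[0,0.01,0,0,0.003,0,1,0,0.02,0,0,0.006,0,1,0,0.02,0,0,0.006,0,1]'

```text
t: 18.75
ee_pos: [580.5, 11.8, 87.6]
tcp_rot: [[0.63, 0.0, 0.777], [-0.777, -0.001, 0.63], [0.001, -1.0, -0.0]]
force: [-3.0, -0.9, 5.4]
width: 13.0
```

```bash
python3 st.py
```

```text
18.75 [580.53  11.83  87.57] F [-3.  -0.9  5.4] T [-0.06   0.419  0.01 ] w 13.0 yaw 39.0
```

>>> send_rows --series '[0,0.01,0,0,0.003,0,1,0,0.02,0,0,0.006,0,1,0,0.02,0,0,0.006,0,1]'

```text
t: 19.05
ee_pos: [580.8, 11.8, 87.3]
tcp_rot: [[0.58, 0.001, 0.815], [-0.815, -0.001, 0.58], [0.001, -1.0, 0.0]]
force: [-2.7, 0.0, 7.3]
width: 12.4
```

```bash
python3 st.py
```

```text
19.05 [580.85  11.81  87.28] F [-2.7  0.   7.3] T [-0.126  0.375 -0.012] w 12.4 yaw 35.4
```

>>> send_rows --series '[0,0.01,0,0,0,0,1,0,0.02,0,0,0,0,1,0,0.02,0,0,0,0,1]'

```text
t: 19.35
ee_pos: [580.4, 11.7, 87.1]
tcp_rot: [[0.527, -0.0, 0.85], [-0.85, -0.001, 0.527], [0.001, -1.0, -0.001]]
force: [-2.3, 0.2, 7.3]
width: 12.5
```

```bash
python3 st.py
```

```text
19.35 [580.37  11.75  87.07] F [-2.3  0.2  7.3] T [-0.17   0.529  0.018] w 12.5 yaw 31.8
```

>>> send_rows --series '[0,0.01,0,0,0,0,1,0,0.02,0,0,0,0,1,0,0.02,0,0,0,0,1]'

```text
t: 19.65
ee_pos: [580.0, 11.7, 86.7]
tcp_rot: [[0.473, -0.001, 0.881], [-0.881, -0.001, 0.473], [0.001, -1.0, -0.001]]
force: [-3.4, -1.4, 5.1]
width: 13.1
```

```bash
python3 st.py
```

```text
19.65 [579.97  11.65  86.7 ] F [-3.4 -1.4  5.1] T [-0.249  0.454  0.064] w 13.1 yaw 28.3
```

>>> send_rows --series '[0,0.006,0,0,0.003,0,1,0,0.012,0,0,0.004,0,1,0,0.012,0,0,0.004,0,1]'

```text
t: 19.95
ee_pos: [579.6, 11.5, 86.7]
tcp_rot: [[0.441, -0.002, 0.897], [-0.897, -0.002, 0.441], [0.001, -1.0, -0.002]]
force: [-3.7, -1.3, 8.9]
width: 12.9
```

```bash
python3 st.py
```

```text
19.95 [579.61  11.46  86.66] F [-3.7 -1.3  8.9] T [-0.307  0.739  0.351] w 12.9 yaw 26.2
```

>>> send_rows --series '[0,0.006,0,0,0.002,0,1,0,0.012,0,0,0.004,0,1,0,0.012,0,0,0.004,0,1]'

```text
t: 20.25
ee_pos: [579.3, 11.3, 86.6]
tcp_rot: [[0.409, -0.002, 0.912], [-0.912, -0.003, 0.409], [0.002, -1.0, -0.003]]
force: [-5.7, -2.0, 10.7]
width: 13.1
```

```bash
python3 st.py
```

```text
20.25 [579.34  11.28  86.58] F [-5.7 -2.  10.7] T [-0.434  1.012  0.738] w 13.1 yaw 24.1
```

Torque rose sharply (0.06, then 0.35, then 0.74 N m) and z stopped at 86.6, so the lid has come solid at about 72°. I ease off: take away my push and the side load, back the command off slightly, and check that it holds.

>>> send_rows --series '[0,-0.004,0,0,-0.003,-0.006,1,0,-0.006,0,0,-0.006,-0.013,1,0,-0.006,0,0,-0.009,-0.013,1,0,-0.006,0,0,-0.011,-0.013,1,0,-0.006,0,0,-0.011,-0.013,1]'

```text
t: 20.75
ee_pos: [579.3, 11.4, 86.6]
tcp_rot: [[0.422, 0.0, 0.907], [-0.907, -0.001, 0.422], [0.001, -1.0, 0.0]]
force: [-1.2, -0.9, 4.2]
width: 12.7
```

```bash
python3 st.py; python3 look.py pics/s7.png
```

```text
20.75 [579.28  11.38  86.62] F [-1.2 -0.9  4.2] T [-0.36   0.115  0.272] w 12.7 yaw 25.0
[579.3  11.4  86.7] [-1.1 -1.1  4.4] [-0.3  0.1  0.3] 13.114580164923405 24.92966857802938
lid 26 [573.4  29. ] 1.5631214920469239
neck 272 [579.4  12.6] 0.9584488702855698
bar 6 [620.9  32.7 172.8]
```

View pics/s7.png

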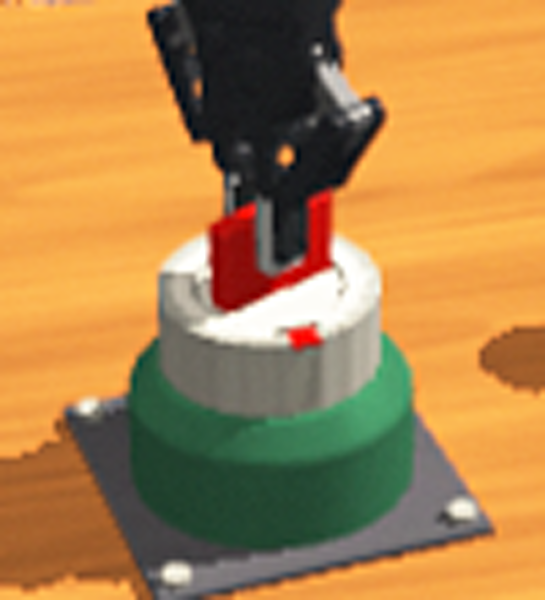

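The crop shows the lid low in the neck, bar turned about 72° from the red block at px (303,335), and level. I take off the remaining push, then nudge once more to confirm it is tight.

>>> send_rows --series '[0,0.002,0,0,-0.003,0,1,0,0.004,0,0,-0.006,0,1,0,0.004,0,0,-0.006,0,1,0,0.004,0,0,-0.006,0,1]'

```text
t: 21.35
ee_pos: [579.2, 11.4, 86.7]
tcp_rot: [[0.411, 0.0, 0.912], [-0.912, -0.0, 0.411], [0.0, -1.0, 0.0]]
force: [0.9, -2.6, -1.6]
width: 12.4
```

```bash
python3 st.py
```

```text
21.35 [579.17  11.41  86.69] F [ 0.9 -2.6 -1.6] T [-0.52  -0.441  0.667] w 12.4 yaw 24.2
```

Tight: with no push from me, z holds at 86.7 and the torque is at once 0.67 N m. I relax the twist, let go and retreat upward.

>>> send_rows --series '[0,-0.003,0,0,0,0,1,0,-0.006,0,0,0,0,1,0,-0.006,0,0,0,0,1]'

```text
t: 21.65
ee_pos: [579.2, 11.4, 86.7]
tcp_rot: [[0.425, 0.0, 0.905], [-0.905, 0.0, 0.425], [-0.0, -1.0, 0.0]]
force: [1.8, -2.0, -3.4]
width: 12.8
```

```bash
python3 st.py
```

```text
21.65 [579.17  11.41  86.72] F [ 1.8 -2.  -3.4] T [-0.537 -0.739  0.096] w 12.8 yaw 25.2
```

>>> send_rows --series '[0,0,0,0,0,0,0.65,0,0,0,0,0,0,0.55,0,0,0,0,0,0,0.4,0,0,0,0,0,0,0.2,0,0,0,0,0,0,0,0,0,0,0,0,0,0,0,0,0,0,0,0,0]'

```text
t: 22.35
ee_pos: [579.1, 11.7, 87.2]
tcp_rot: [[0.427, -0.0, 0.904], [-0.904, 0.0, 0.427], [-0.0, -1.0, 0.0]]
force: [-0.4, -0.4, 0.4]
width: 42.4
```

>>> send_rows --series '[0,0,0,0,-0.05,0,0,0,0,0,0,-0.2,0,0,0,0,0,0,-0.4,0,0,0,0,0,0,-0.65,0,0,0,0,0,0,-0.9,0,0,0,0,0,0,-1,0,0,0,0,0,0,-1,0,0,0,0,0,0,-1,0,0]'

```text
t: 23.15
ee_pos: [578.7, 11.6, 186.8]
tcp_rot: [[0.427, -0.001, 0.904], [-0.904, -0.0, 0.427], [-0.0, -1.0, -0.001]]
force: [-0.1, -0.2, 0.4]
width: 42.9
```

```bash
cat > fin.py <<'E'
from meas import *
I=[snapshot("scene") for _ in range(4)]; im=I[0][0]; d=np.median([i[1] for i in I],0)
P,col,uv,dd=cloud("scene",im,d,(275,360,190,275)); r=isred(col)&(dd>0)&(P[:,2]>108)&(np.hypot(P[:,0]-580,P[:,1]-11)<40)
S=P[r]; print("bar z max",np.percentile(S[:,2],[50,90,97])); T=S[S[:,2]>np.percentile(S[:,2],97)-3.5]
m=T.mean(0); e=np.linalg.svd(T[:,:2]-m[:2],full_matrices=False)[2][0]; print(len(T),m,"bar yaw",np.degrees(np.arctan2(e[1],e[0])))
k=(dd>0)&(col.min(1)>120)&(np.hypot(P[:,0]-580,P[:,1]-11)<28); print("lid top z",np.percentile(P[k][:,2],[10,50,90]))
s=status.get_obs(); print(s["t"],s["ee_pos"],s["force"],s["width"])
cv2.imwrite("pics/fin.png",cv2.resize(im[170:310,225:425],(800,560),interpolation=cv2.INTER_CUBIC))
E
python3 fin.py
```

```text
bar z max [127.  136.9 137.5]
89 [582.6  13.  136.3] bar yaw 115.00660499890971
lid top z [95.9 97.1 98.2]
23.35 [578.   11.6 185.6] [ 0.1  0.4 -0.6] 43.06295323440073
```

View pics/fin.png

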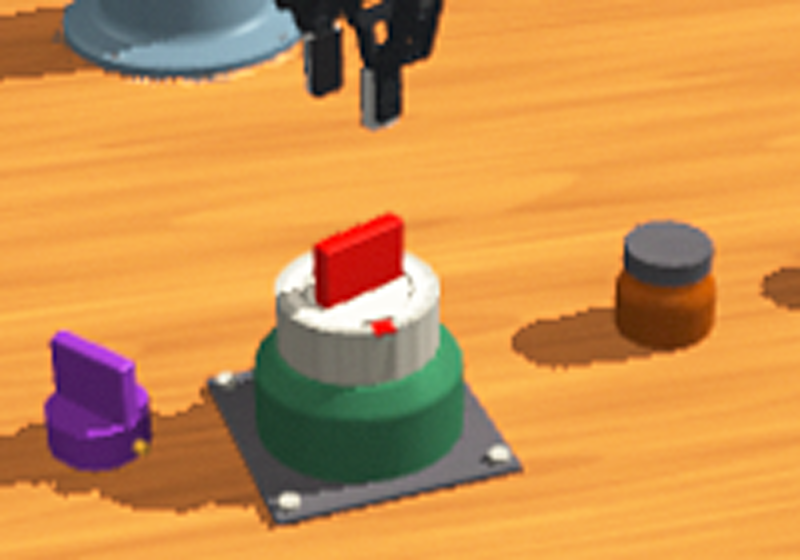

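The lid stayed put after release: bar top 137.5 mm, underside about 69.5 mm, bar turned about 71° from the gap. In the picture the lid is level, the gripper is clear at (350,80), and the purple look-alike and jar are undisturbed.

```bash
python3 -c "
from cell import close_job; print(close_job())"
```

```text
the job is handed in; nothing more can be done
None
```

The lid is in the pot, twisted clockwise about 71–72° until tight, and let go. I handed the job in at about 23.4 s. The other things on the bench were left alone.

**Tightness:** The lid met the seal about 27 mm below the rim, so a thin seal is fitted. With my push removed, its height held, and the torque rose to 0.67 N m on a small further twist.

**After letting go:** The bar top measured 137.5 mm, which puts the underside about 30–31 mm below the rim, as expected for a fully squeezed seal. The bar was still about 71° clockwise of the gap, and the gripper was clear.

**What did not go to plan:**
- **Grip:** The first grip caught only the top edge of the bar, because the fingertips sat about 27 mm above the reported tool point. I opened, went 22 mm lower and gripped again before lifting.
- **Torque:** It peaked briefly at 0.74 N m while coming tight, and again at 0.67 N m in the check, above the advised 0.4 to 0.5 N m. I eased it to about 0.1 N m before letting go.
- **Cameras:** The two cameras disagreed by about 1.5 mm on the pot's centre. I used a value close to the scene camera's, and the lid went in without noticeable force.

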